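# Close the refill canisters at the shop counter

### The arm

A 7-joint arm with a two-finger parallel gripper is mounted at the origin on the work surface. World frame = base frame: x ahead of the robot, y to its left, z up, the work surface at z = 0. Lengths are in m, angles in rad, forces in N, time in s.
With the tool pointing down it reaches from about 0.4 to 0.875 m from the base axis. Payload 19.3 kg.
Tool frame: the origin (TCP) lies at the very end of the fingers, on their centre line; the grasp point (between the pads) lies 19 mm behind it; z points along the fingers, y is the direction in which the jaws open and shut (so a half turn about z gives the same grasp; the last joint's range is limited). The gripper opens to 85 mm and grips with 20 to 120 N. Pads are 22 mm wide; open, the fingers measure 114 mm over their backs; the gripper's body (76 mm by 85 mm) begins 54 mm behind the grasp point. The pads swing forward as they close: fully open they stand 13 mm farther back than shut.
Start: joints at [1.096, 0.521, -0.036, 1.599, 0.021, 1.021, -0.113], TCP at [0.246, -0.574, 0.231] pointing down, gripper open.
Joint ranges: [-2.91, 2.91], [-0.3, 2.13], [-1.5, 1.42], [0.17, 2.43], [-1.26, 4.41], [0.16, 1.93], [-2.52, 2.52]. Speed limits (rad/s): [1.89, 1.89, 2.39, 2.39, 3.01, 3.01, 3.01].

### API

Orientations are given as [roll, pitch, yaw] about the fixed x, y, z axes, in that order (R = Rz(yaw) Ry(pitch) Rx(roll)).
In Python, from workcell import bot, vision, job_done gives the robot as it stands.
- The arm moves only by the tool arm_command, never from a script. Its arguments are lists of equal length, an entry for each row: "gripper": the finger opening in cm, from 0 to 8.54; "slide": the shift along the tool's x, y, z in cm, a list of three; "turn": the turn, a rotation vector about the tool's x, y, z in degrees, a list of three. A call has 1 to 5 rows; each row is the pose to reach, as a shift and turn from the pose commanded when the call began, along the tool's axes at that moment; what a row does not reach only later rows make up. A row lasts 1/8 s, in which the tool goes at most 62.5 mm and 10.7 degrees, less where a joint would pass 70% of its speed; a pose out of reach is approached as far as the arm can. A call with a gripper value outside its range is refused whole. The fingers move at their own pace and stop on an object; "force" is the grip in N (left out, the last holds). Time passes only in rows, so rows that repeat a pose let the fingers close. It gives the time, the measured TCP pose, the force and the opening at its end, in the units of the state.
- bot.observe(): the state, without advancing time (a new reading comes with each control period).
- vision.grab_frame(name): name is "scene" or "side" or "wrist"; returns the picture (420x560x3 uint8, blue, green, red); there is no depth.
- vision.camera_model(name): a dict with "mtx" (3x3 intrinsics, pixels), "k1" (the pictures are not rectified: a ray, as slopes to the right and down, at radius r is drawn at 1 + k1 r^2 times it, then the intrinsics apply), "T" (4x4, takes a point from camera to world coordinates). Camera axes: x right, y down, z forward; pixel columns grow to the right and rows downward; lengths in m; the calibration is good to about 2 mm. A picture is of the moment at which its call begins: read the wrist's pose just before it. camera_model takes no time and is no camera call; for the wrist camera it gives the pose at the moment of the call.
- job_done(): hands the job in, once; it reports no verdict.
The state is a dict: "clock": time; "qpos": joint angles; "qd": joint speeds; "joint_efforts": joint torques, N m; "position": TCP position; "tool_rot": TCP orientation; "force": force on the tool from outside, world axes, zero at the start; "moment": the same for the moment, N m; "grip_width": finger opening in m.
Only numpy, scipy, OpenCV 4.12 (cv2) and the standard library are available. Lean on these libraries where they do the work, as an engineer would, in place of code of your own. Each camera call takes 0.05 s, during which the arm holds its last target. There are 200 camera calls.

### The job

Close the four stoneware canisters: put each wooden lid, right way up, on the canister it fits in shape and size, so that its plug sits in the mouth and the lid lies flat on the rim. Set the lids down without dropping them, leave the canisters standing where they are, and do not disturb the bottle or the mug.

Things in the scene. Friction and masses are not known exactly. Their poses are not given: they have to be found in the camera images.
- big_round_canister: Open large round canister, cream stoneware, empty, loose, standing upright on the counter. Outside 102 mm across, walls 5 mm thick, 65 mm high; mouth 92 mm across. Origin: centre of its underside, z up.
- small_round_canister: Open small round canister, cream stoneware, empty, loose, standing upright on the counter. Outside 64 mm across, walls 5 mm thick, 60 mm high; mouth 54 mm across. Origin: centre of its underside, z up.
- square_canister: Open square canister, cream stoneware, empty, loose, standing upright on the counter. Outside 82 x 82 mm, walls 5 mm thick, 60 mm high; mouth 72 x 72 mm. Origin: centre of its underside, z up; x and y square to its sides.
- oblong_canister: Open oblong canister, cream stoneware, empty, loose, standing upright on the counter. Outside 106 mm (along its x) x 62 mm (along its y), walls 5 mm thick, 55 mm high; mouth 96 x 52 mm. Origin: centre of its underside, z up; x along its long side.
- big_round_lid: Loose dark wooden lid for the large round canister: round, 114 mm across, board 8 mm thick, over a cork plug 76 mm across, 10 mm deep; on top a round knob 22 mm across, 18 to 54 mm above the origin, to grip. Origin: centre of the plug's underside, z up. Seated: plug in the mouth with 8 mm play all round, board on the rim, origin 55 mm above the canister's.
- small_round_lid: Loose dark wooden lid for the small round canister: round, 76 mm across, board 8 mm thick, over a cork plug 38 mm across, 10 mm deep; on top a round knob 22 mm across, 18 to 54 mm above the origin, to grip. Origin: centre of the plug's underside, z up. Seated: plug in the mouth with 8 mm play all round, board on the rim, origin 50 mm above the canister's.
- square_lid: Loose dark wooden lid for the square canister: 94 x 94 mm square, board 8 mm thick, over a cork plug 56 x 56 mm, 10 mm deep; on top a square knob 22 x 22 mm parallel to the lid, 18 to 54 mm above the origin, to grip. Origin: centre of the plug's underside, z up; x and y square to its sides. Seated: plug in the mouth with 8 mm play all round, board on the rim, origin 50 mm above the canister's.
- oblong_lid: Loose dark wooden lid for the oblong canister: 118 mm (along its x) x 74 mm (along its y), board 8 mm thick, over a cork plug 80 x 36 mm, 10 mm deep; on top a bar handle 44 mm long (along x) and 16 mm thick (along y), 18 to 54 mm above the origin, to grip. Origin: centre of the plug's underside, z up; x along its long side. Seated: plug in the mouth with 8 mm play all round, board on the rim, origin 45 mm above the canister's.
- steel_bottle: Bystander: small steel drinking bottle, 70 mm across, 140 mm tall, standing at the left of the work. Origin: centre of its underside. Leave it alone.
- mug: Bystander: blue mug, 80 mm across, 90 mm tall, standing at the right of the work. Origin: centre of its underside. Leave it alone.
Not all that is in view belongs to the job. Leave any pink or purple look-alike of the small_round_lid alone.

How it is judged:
By the outcome, as a careful person would: the job done as asked, in the order asked, and still so for the second after the job is handed in, with the robot touching nothing.
It also fails if it takes over 122 s, if anything falls off the work surface, if the arm or the gripper's body presses on something with over 40 N, if the wrist force passes 120 N, or if a joint passes its speed limit or range.

## Working session

There is one attempt and no reset: what is moved stays moved. The work goes in short steps, Python scripts to look and compute and a tool call to move; the robot and the scene stay as the last step left them, time stands still between calls to the robot, and variables do not carry over. Pictures are saved under pics/ and viewed, about 12 in all and at most 16, crops included, and the job is handed in when it is done.

Besides the shell and the picture viewer there is one more tool, called after ">>>" by a JSON object that holds its "api" and its "payload". arm_command: Moves the arm, as the interface text tells. Its arguments: {"type":"object","properties":{"gripper":{"type":"array","items":{"type":"number"}},"slide":{"type":"array","items":{"type":"array","items":{"type":"number"}}},"turn":{"type":"array","items":{"type":"array","items":{"type":"number"}}},"force":{"type":"number"}},"required":["gripper","slide","turn"]}

```bash
ls; mkdir -p pics
python3 - <<'E'
from workcell import bot, vision
import cv2
s=bot.observe();print(s)
for n in("scene","side","wrist"):
    cv2.imwrite(f"pics/{n}0.png",vision.grab_frame(n)); print(n,vision.camera_model(n))
E
```

```text
pics
{'clock': 0.0, 'qpos': array([ 1.09580496,  0.52202348, -0.03634052,  1.5999919 ,  0.02118059,
        1.02110228, -0.11281908]), 'qd': array([ 1.04465520e-03,  1.08453410e-03,  6.14676409e-04,  1.32409675e-03,
        1.00796327e-03,  1.51437735e-03, -4.19782022e-05]), 'joint_efforts': array([-7.76868674e-04, -9.27117920e+01,  1.97945796e+00, -3.69941032e+01,
        1.78076571e-02,  8.11851409e-03, -1.24710973e-04]), 'position': array([ 0.2459884 , -0.57419224,  0.23072545]), 'tool_rot': array([-3.14045323e+00,  5.83587632e-05,  4.04763283e-01]), 'force': array([ 0.19583806, -0.06899518, -0.8510974 ]), 'moment': array([ 0.01096983, -0.0564702 ,  0.01078792]), 'grip_width': 0.08542664944595285}
scene {'mtx': array([[540.98010877,   0.        , 273.5444029 ],
       [  0.        , 540.98010877, 209.95579335],
       [  0.        ,   0.        ,   1.        ]]), 'k1': -0.18807223446558957, 'T': array([[-0.26358541,  0.64998011, -0.71277527,  1.65729694],
       [ 0.96454932,  0.18749932, -0.18571113,  0.30197442],
       [ 0.01293634, -0.73645764, -0.67635996,  1.20714344],
     
[... 253 characters left out ...]
 'T': array([[-0.91091275, -0.21268133,  0.35355991, -0.01358278],
       [-0.4125824 ,  0.47721815, -0.77591146,  1.05450073],
       [-0.00370332, -0.85266024, -0.52245268,  0.7406108 ],
       [ 0.        ,  0.        ,  0.        ,  1.        ]])}
wrist {'mtx': array([[297.53721923,   0.        , 279.63527886],
       [  0.        , 297.53721923, 210.28552733],
       [  0.        ,   0.        ,   1.        ]]), 'k1': -0.026720111725455176, 'T': array([[ 0.39340583, -0.88141784, -0.26140857,  0.31142577],
       [-0.91936357, -0.37765456, -0.11021645, -0.54608506],
       [-0.00157539,  0.28368931, -0.95891496,  0.37419744],
       [ 0.        ,  0.        ,  0.        ,  1.        ]])}
```

View pics/scene0.png

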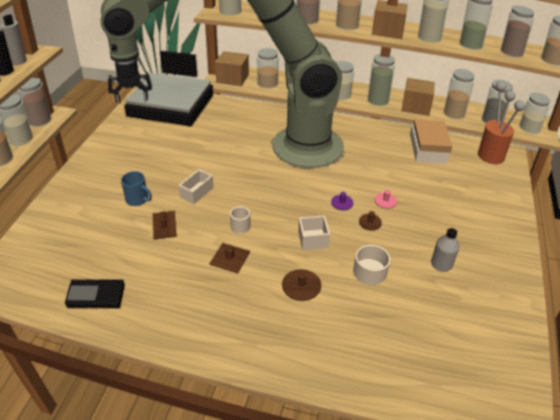

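View pics/side0.png

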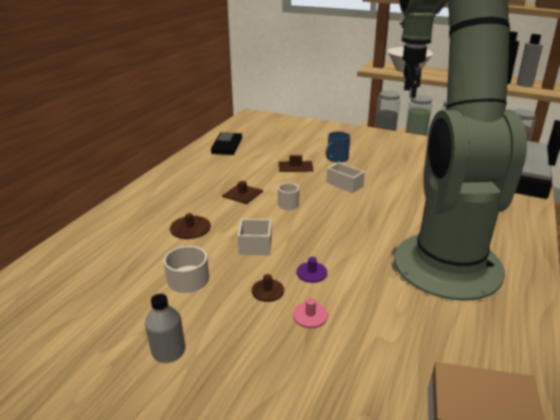

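The scene shows all four brown lids knob up: big (302,285), small (371,220), square (230,258), oblong (164,225). The canisters are big (372,264), small (240,219), square (314,232) and oblong (196,187). The purple and pink lids are decoys. The side view agrees.

```bash
cat > h.py <<'E'
import numpy as np, cv2
from workcell import bot, vision
from scipy.spatial.transform import Rotation as R
def ray(c,px):
    px=np.atleast_2d(px).astype(float); K=c["mtx"]
    d=(px-[K[0,2],K[1,2]])/K[0,0]; s=d.copy()
    for _ in range(20): s=d/(1+c["k1"]*(s**2).sum(1,keepdims=True))
    v=np.c_[s,np.ones(len(s))]@c["T"][:3,:3].T
    return c["T"][:3,3],v
def plane(c,px,z):
    o,v=ray(c,px); return (o+v*((z-o[2])/v[:,2])[:,None])[:,:2]
def tomove(p,yaw=None):
    "shift (cm, tool axes) and turn (deg about tool z) to bring TCP to world p, tool down, at yaw"
    s=bot.observe(); M=R.from_euler("xyz",s["tool_rot"])
    d=M.inv().apply(np.array(p)-s["position"])*100
    out=[np.round(d,2)]
    if yaw is not None: out.append(np.round(np.degrees((M.inv()*R.from_euler("xyz",[np.pi,0,yaw])).as_rotvec()),2))
    return out
E
python3 - <<'E'
from h import *
c=vision.camera_model("scene"); s=vision.camera_model("side")
for n,p,q,z in [("bigL",(302,285),(190,227),.014),("smL",(371,221),(267,290),.014),("sqL",(230,259),(243,194),.014),("obL",(164,226),(296,167),.014),
 ("bigC",(372,258),(187,261),.065),("smC",(240,213),(289,189),.06),("sqC",(314,225),(255,230),.06),("obC",(196,182),(346,172),.055),("bottle",(446,255),(165,335),.06),("mug",(133,185),(338,145),.05),("purple",(342,202),(312,272),.014),("pink",(386,199),(311,315),.014)]:
    print(n,plane(c,p,z).round(3),plane(s,q,z).round(3))
for p in ([.6,0,.35],[.6,-.25,.35]): print(tomove(p,0))
E
```

```text
bigL [[0.682 0.135]] [[0.678 0.135]]
smL [[0.364 0.29 ]] [[0.367 0.288]]
sqL [[ 0.644 -0.093]] [[ 0.632 -0.092]]
obL [[ 0.569 -0.34 ]] [[ 0.555 -0.335]]
bigC [[0.572 0.314]] [[0.555 0.326]]
smC [[ 0.491 -0.11 ]] [[ 0.481 -0.101]]
sqC [[0.48  0.123]] [[0.473 0.137]]
obC [[ 0.382 -0.3  ]] [[ 0.364 -0.288]]
bottle [[0.497 0.527]] [[0.465 0.539]]
mug [[ 0.449 -0.502]] [[ 0.459 -0.494]]
purple [[0.299 0.183]] [[0.297 0.184]]
pink [[0.242 0.325]] [[0.245 0.324]]
[array([ 55.15, -38.86, -11.88]), array([-5.000e-02,  1.000e-02,  2.319e+01])]
[array([ 45.31, -15.88, -11.9 ]), array([-5.000e-02,  1.000e-02,  2.319e+01])]
```

>>> {"api": "arm_command", "payload": {"gripper": [8.5,8.5,8.5,8.5,8.5], "slide": [[5,-2.6,-2],[10.5,-5.5,-4],[16,-8.5,-6],[21.5,-11.3,-8],[26.5,-14,-10]], "turn": [[0,0,5],[0,0,10],[0,0,15],[0,0,20],[0,0,23.2]]}}

```text
clock: 0.78
position: [0.4319, -0.3442, 0.3298]
tool_rot: [-3.142, 0.0, -0.002]
force: [0.2, -0.7, -0.4]
grip_width: 0.085
```

>>> {"api": "arm_command", "payload": {"gripper": [8.5,8.5,8.5,8.5,8.5], "slide": [[5.5,-5.5,-1],[10.6,-10,-2.5],[15.8,-14.2,-2.5],[15.8,-14.2,-2.5],[15.8,-14.2,-2.5]], "turn": [[0,0,0],[0,0,0],[0,0,0],[0,0,0],[0,0,0]]}}

```text
clock: 1.4
position: [0.5901, -0.2019, 0.3535]
tool_rot: [-3.141, 0.001, 0.003]
force: [-0.2, 0.1, 0.3]
grip_width: 0.0851
```

```bash
cat > look.py <<'E'
import sys; from h import *
n=sys.argv[1]; s=bot.observe(); c=vision.camera_model("wrist"); im=vision.grab_frame("wrist")
cv2.imwrite(f"pics/{n}.png",im); np.savez(f"{n}.npz",im=im,**c); print(s["clock"],s["position"].round(4),s["tool_rot"].round(3),s["force"].round(1))
E
python3 look.py w1
```

```text
1.4 [ 0.5901 -0.2019  0.3535] [-3.141e+00  1.000e-03  3.000e-03] [-0.2  0.1  0.3]
```

View pics/w1.png

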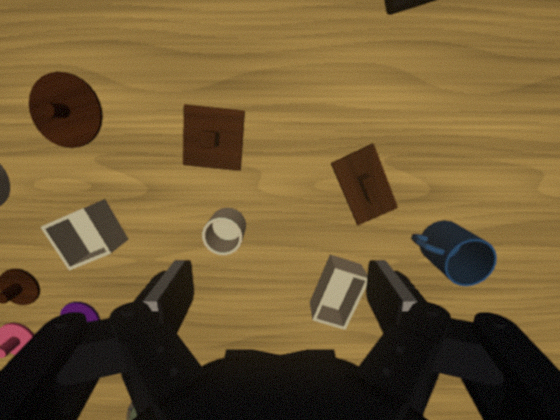

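The wrist view from above shows three lids: square (213,137), oblong (364,184) and big (66,110). It also shows the small, square and oblong canisters at (225,232), (80,235) and (340,292). I'll take two better placed views for the rims.

>>> {"api": "arm_command", "payload": {"gripper": [8.5,8.5,8.5,8.5,8.5], "slide": [[-5,0,0],[-10,0.5,0],[-15,1,0],[-18,1,0],[-18,1,0]], "turn": [[0,0,0],[0,0,0],[0,0,0],[0,0,0],[0,0,0]]}}

```text
clock: 2.08
position: [0.4065, -0.2152, 0.3549]
tool_rot: [3.141, -0.001, -0.004]
force: [0.3, -0.2, 0.5]
grip_width: 0.085
```

```bash
python3 look.py w2
```

```text
2.075 [ 0.4065 -0.2152  0.3549] [ 3.141e+00 -1.000e-03 -4.000e-03] [ 0.3 -0.2  0.5]
```

>>> {"api": "arm_command", "payload": {"gripper": [8.5,8.5,8.5,8.5,8.5], "slide": [[1,-6,0],[2,-12,0],[3,-18,0],[4,-24,0],[5,-30,0]], "turn": [[0,0,0],[0,0,0],[0,0,0],[0,0,0],[0,0,0]]}}

```text
clock: 2.75
position: [0.4595, 0.0878, 0.3543]
tool_rot: [-3.141, -0.0, -0.001]
force: [1.2, 0.1, 0.5]
grip_width: 0.085
```

>>> {"api": "arm_command", "payload": {"gripper": [8.5,8.5,8.5,8.5,8.5], "slide": [[0,-5,0],[0,-10,0],[0,-13,0],[0,-13,0],[0,-13,0]], "turn": [[0,0,0],[0,0,0],[0,0,0],[0,0,0],[0,0,0]]}}

```text
clock: 3.38
position: [0.4593, 0.2153, 0.354]
tool_rot: [3.141, 0.0, -0.001]
force: [-0.3, -0.5, 0.1]
grip_width: 0.0847
```

```bash
python3 look.py w3; python3 -c "
import cv2,numpy as np
a=cv2.imread('pics/w2.png');b=cv2.imread('pics/w3.png')
cv2.imwrite('pics/w23.png',np.vstack([a[:300],b[:300]]))"
```

```text
3.375 [0.4593 0.2153 0.354 ] [ 3.141e+00  0.000e+00 -1.000e-03] [-0.3 -0.5  0.1]
```

View pics/w23.png

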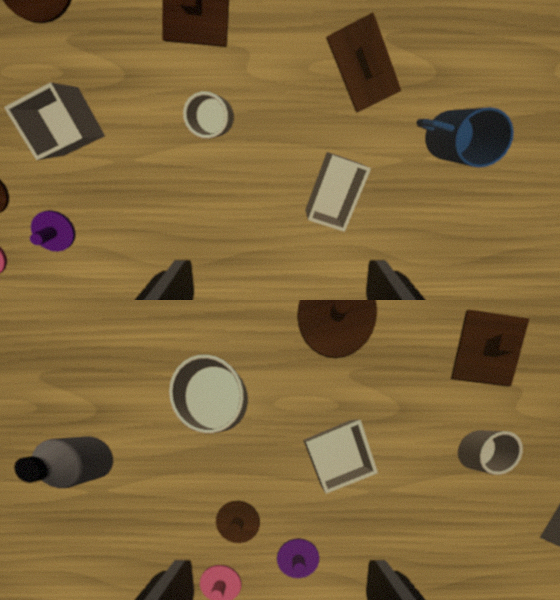

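Top half (w2): oblong canister (338,192) and small canister (208,115). Bottom half (w3, rows minus 300): big canister (208,93), square canister (340,156), small lid (238,221), big lid (337,18), square lid (490,47).

```bash
cat > meas.py <<'E'
from h import *
def load(n):
    f=np.load(n+".npz"); return f["im"],dict(mtx=f["mtx"],k1=float(f["k1"]),T=f["T"])
def blob(n,kind,seed,z,rnd,dbg=False):
    im,c=load(n); hsv=cv2.cvtColor(im,cv2.COLOR_BGR2HSV).astype(int); h,s,v=[hsv[...,i] for i in range(3)]
    m=(v<110)&(s>90)&((h<16)|(h>170)) if kind=="lid" else (v>140)&(s<70)
    m=m.astype(np.uint8)*255; k=np.ones((3,3),np.uint8)
    m=cv2.morphologyEx(m,cv2.MORPH_CLOSE if kind!="lid" else cv2.MORPH_OPEN,k)
    cs,_=cv2.findContours(m,cv2.RETR_EXTERNAL,cv2.CHAIN_APPROX_NONE)
    cs=[q for q in cs if np.linalg.norm(q[:,0].mean(0)-seed)<45 and len(q)>12]
    pts=cv2.convexHull(np.vstack(cs)) [:,0]
    w=plane(c,pts,z).astype(np.float32)
    if rnd: (x,y),r=cv2.minEnclosingCircle(w); return round(x,4),round(y,4),round(2*r,4)
    (x,y),(a,b),t=cv2.minAreaRect(w)
    if b>a: a,b,t=b,a,t+90
    return round(x,4),round(y,4),round(a,4),round(b,4),round((t+90)%180-90,1)
E
python3 - <<'E'
from meas import *
for a in [("bigL","w1","lid",(66,110),.018,1),("sqL","w1","lid",(213,137),.018,0),("sqL","w3","lid",(490,47),.018,0),("obL","w1","lid",(364,184),.018,0),("obL","w2","lid",(364,62),.018,0),
 ("smL","w3","lid",(238,221),.018,1),("obC","w2","can",(338,192),.055,0),("smC","w2","can",(208,115),.06,1),("smC","w3","can",(492,152),.06,1),("bigC","w3","can",(208,93),.065,1),("sqC","w3","can",(340,156),.06,0),("sqC","w2","can",(45,120),.06,0)]:
    print(a[0],a[1],blob(*a[1:]))
E
```

```text
bigL w1 (0.6796, 0.1321, 0.1147)
sqL w1 (0.6375, -0.0956, 0.092, 0.0913, 83.8)
sqL w3 (0.6368, -0.0936, 0.0941, 0.0922, 84.3)
obL w1 (0.562, -0.3412, 0.1162, 0.0724, 25.5)
obL w2 (0.5619, -0.3411, 0.116, 0.073, 25.5)
smL w3 (0.3673, 0.2871, 0.0732)
obC w2 (0.3724, -0.305, 0.105, 0.0615, -18.8)
smC w2 (0.4888, -0.1109, 0.0623)
smC w3 (0.489, -0.1098, 0.0616)
bigC w3 (0.5673, 0.3159, 0.1006)
sqC w3 (0.4816, 0.1245, 0.0815, 0.0811, -67.4)
sqC w2 (0.4816, 0.1249, 0.081, 0.0808, 22.4)
```

>>> {"api": "arm_command", "payload": {"gripper": [8.5,8.5,8.5,8.5,8.5], "slide": [[-3,-2.5,4.5],[-6,-4.8,9],[-9.2,-7.2,14],[-9.2,-7.2,19],[-9.2,-7.2,23.5]], "turn": [[0,0,0],[0,0,0],[0,0,0],[0,0,0],[0,0,0]]}}

```text
clock: 4.05
position: [0.3673, 0.2873, 0.1181]
tool_rot: [3.141, -0.001, -0.001]
force: [1.2, 1.6, 0.6]
grip_width: 0.0851
```

>>> {"api": "arm_command", "payload": {"gripper": [8.5,8.5,8.5,8.5,8.5], "slide": [[0,0,3],[0,0,5.5],[0,0,5.5],[0,0,5.5],[0,0,5.5]], "turn": [[0,0,0],[0,0,0],[0,0,0],[0,0,0],[0,0,0]]}}

```text
clock: 4.68
position: [0.3677, 0.2881, 0.0653]
tool_rot: [-3.14, -0.001, -0.001]
force: [0.8, 0.4, 0.8]
grip_width: 0.0851
```

```bash
python3 look.py w4; python3 -c "
from h import *
print(tomove([.3673,.2871,.025],0))"
```

```text
4.675 [0.3677 0.2881 0.0653] [-3.14e+00 -1.00e-03 -1.00e-03] [0.8 0.4 0.8]
[array([-0.03,  0.11,  4.02]), array([-0.07, -0.07, -0.04])]
```

View pics/w4.png

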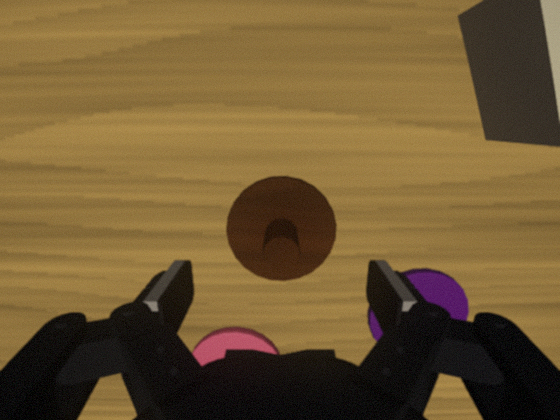

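The small brown lid is centred between the fingers, with its knob at (281,240). Both decoys are clear of the jaws.

>>> {"api": "arm_command", "payload": {"gripper": [8.5,8.5,8.5,8.5,8.5], "slide": [[0,0,2],[0,0,3.5],[0,0,4],[0,0,4],[0,0,4]], "turn": [[0,0,0],[0,0,0],[0,0,0],[0,0,0],[0,0,0]]}}

```text
clock: 5.35
position: [0.3672, 0.2882, 0.0247]
tool_rot: [-3.141, -0.0, -0.0]
force: [-0.2, 0.2, -0.3]
grip_width: 0.0849
```

>>> {"api": "arm_command", "payload": {"gripper": [5,3,1.5,1.5,1.5], "slide": [[0,0,0],[0,0,0],[0,0,0],[0,0,0],[0,0,0]], "turn": [[0,0,0],[0,0,0],[0,0,0],[0,0,0],[0,0,0]], "force": 50}}

```text
clock: 5.98
position: [0.3671, 0.288, 0.0244]
tool_rot: [-3.141, -0.0, -0.0]
force: [-0.8, -0.4, 5.5]
grip_width: 0.0205
```

>>> {"api": "arm_command", "payload": {"gripper": [1.5,1.5,1.5,1.5,1.5], "slide": [[0,0,0],[0,0,0],[0,0,-2],[0,0,-5],[0,0,-8]], "turn": [[0,0,0],[0,0,0],[0,0,0],[0,0,0],[0,0,0]]}}

```text
clock: 6.6
position: [0.3668, 0.2878, 0.105]
tool_rot: [3.141, 0.0, -0.0]
force: [-1.0, -0.3, -0.4]
grip_width: 0.0204
```

>>> {"api": "arm_command", "payload": {"gripper": [1.5,1.5,1.5,1.5,1.5], "slide": [[0,2,-4],[2.5,7,-6],[4.5,12.5,-6],[6.5,18,-6],[8,23,-6]], "turn": [[0,0,0],[0,0,0],[0,0,0],[0,0,0],[0,0,0]]}}

```text
clock: 7.22
position: [0.4474, 0.0559, 0.1644]
tool_rot: [-3.142, -0.0, -0.001]
force: [1.5, 0.4, -0.3]
grip_width: 0.0204
```

>>> {"api": "arm_command", "payload": {"gripper": [1.5,1.5,1.5,1.5,1.5], "slide": [[1.5,5.5,0],[3,11,0],[4.2,15,0],[4.2,16.8,0],[4.2,16.8,0]], "turn": [[0,0,0],[0,0,0],[0,0,0],[0,0,0],[0,0,0]]}}

```text
clock: 7.85
position: [0.4886, -0.1112, 0.164]
tool_rot: [3.141, 0.001, -0.003]
force: [0.8, 1.3, -2.4]
grip_width: 0.0205
```

```bash
python3 look.py w5; python3 -c "
from h import *
print(tomove([.489,-.1105,.0744],0))"
```

```text
7.85 [ 0.4886 -0.1112  0.164 ] [ 3.141e+00  1.000e-03 -3.000e-03] [ 0.8  1.3 -2.4]
[array([0.03, 0.05, 8.97]), array([-0.01,  0.02, -0.06])]
```

View pics/w5.png

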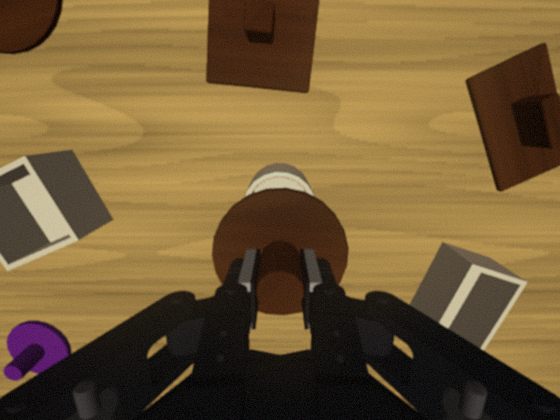

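The lid hangs level and centred at (280,250), over the small canister peeking out at (280,180).

>>> {"api": "arm_command", "payload": {"gripper": [1.5,1.5,1.5,1.5,1.5], "slide": [[0,0,4],[0,0,7],[0,0,8],[0,0,8.6],[0,0,8.7]], "turn": [[0,0,0],[0,0,0],[0,0,0],[0,0,0],[0,0,0]]}}

```text
clock: 8.52
position: [0.4893, -0.1098, 0.0777]
tool_rot: [3.142, -0.001, 0.0]
force: [0.8, -0.4, -1.1]
grip_width: 0.0203
```

>>> {"api": "arm_command", "payload": {"gripper": [1.5,1.5,1.5,1.5,1.5], "slide": [[0,0,0.1],[0,0,0.2],[0,0,0.25],[0,0,0.25],[0,0,0.25]], "turn": [[0,0,0],[0,0,0],[0,0,0],[0,0,0],[0,0,0]]}}

```text
clock: 9.15
position: [0.489, -0.11, 0.0748]
tool_rot: [-3.142, -0.0, -0.0]
force: [0.7, 0.3, -1.4]
grip_width: 0.02
```

>>> {"api": "arm_command", "payload": {"gripper": [1.5,1.5,1.5], "slide": [[0,0,0.05],[0,0,0.1],[0,0,0.1]], "turn": [[0,0,0],[0,0,0],[0,0,0]]}}

```text
clock: 9.52
position: [0.4891, -0.1101, 0.0743]
tool_rot: [3.141, -0.0, -0.0]
force: [-3.3, 0.5, 15.8]
grip_width: 0.0203
```

Contact shows as a 16 N upward push. I'll ease off and open.

>>> {"api": "arm_command", "payload": {"gripper": [1.5,3,5,5,5], "slide": [[0,0,-0.05],[0,0,-0.05],[0,0,-0.05],[0,0,-0.05],[0,0,-0.05]], "turn": [[0,0,0],[0,0,0],[0,0,0],[0,0,0],[0,0,0]]}}

```text
clock: 10.15
position: [0.489, -0.11, 0.0742]
tool_rot: [-3.142, 0.0, -0.0]
force: [0.1, -0.3, 0.7]
grip_width: 0.05
```

>>> {"api": "arm_command", "payload": {"gripper": [6,8.5,8.5,8.5,8.5], "slide": [[0,0,-2],[0,0,-5],[0,0,-9],[0,0,-13],[0,0,-13]], "turn": [[0,0,0],[0,0,0],[0,0,0],[0,0,0],[0,0,0]]}}

```text
clock: 10.78
position: [0.4902, -0.1102, 0.2067]
tool_rot: [3.141, -0.005, -0.0]
force: [-0.5, 0.1, -0.2]
grip_width: 0.0848
```

```bash
python3 look.py w6
python3 - <<'E'
from meas import *
import meas
im,c=load("w6")
print("lid seated", blob("w6","lid",(280,260),.068,1))
print(tomove([.6375,-.0945,.16],np.radians(-6)))
E
```

```text
10.775 [ 0.4902 -0.1102  0.2067] [ 3.141 -0.005 -0.   ] [-0.5  0.1 -0.2]Traceback (most recent call last):
  File "<stdin>", line 4, in <module>
  File "meas.py", line 11, in blob
    pts=cv2.convexHull(np.vstack(cs)) [:,0]
                       ~~~~~~~~~^^^^
    return _nx.concatenate(arrs, 0, dtype=dtype, casting=casting)
           ~~~~~~~~~~~~~~~^^^^^^^^^^^^^^^^^^^^^^^^^^^^^^^^^^^^^^^
ValueError: need at least one array to concatenate
```

View pics/w6.png

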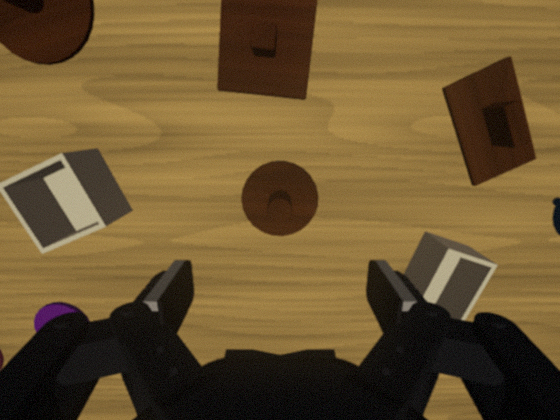

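The small lid sits over its canister at (280,198). I'll check that numerically while going on to the square lid.

Run:
```python
from meas import *
print("lid seated", blob("w6","lid",(280,198),.068,1), blob("w6","lid",(280,198),.018,1))
print(tomove([.637,-.0945,.025],np.radians(-6)))
```

```text
lid seated (0.4901, -0.1094, 0.075) (0.4776, -0.1094, 0.0883)
[array([14.72, -1.57, 18.04]), array([ 0.01, -0.12,  5.98])]
```

>>> {"api": "arm_command", "payload": {"gripper": [8.5,8.5,8.5,8.5,8.5], "slide": [[4,-0.5,0],[9,-1,2],[13,-1.5,5.5],[14.7,-1.5,9],[14.7,-1.5,12]], "turn": [[0,0,2],[0,0,4],[0,0,6],[0,0,6],[0,0,6]]}}

```text
clock: 11.45
position: [0.6358, -0.0946, 0.0808]
tool_rot: [-3.142, 0.003, -0.104]
force: [-0.1, 0.6, -1.0]
grip_width: 0.085
```

Run:
```python
from h import *
print(tomove([.637,-.0945,.025],np.radians(-6)))
```

```text
[array([ 0.14, -0.02,  5.58]), array([-0.  ,  0.15,  0.02])]
```

>>> {"api": "arm_command", "payload": {"gripper": [8.5,8.5,8.5,8.5,5], "slide": [[0,0,3],[0,0,5],[0,0,5.6],[0,0,5.6],[0,0,5.6]], "turn": [[0,0,0],[0,0,0],[0,0,0],[0,0,0],[0,0,0]]}}

```text
clock: 12.08
position: [0.6366, -0.0951, 0.0293]
tool_rot: [-3.142, -0.001, -0.105]
force: [-0.5, 0.1, -0.1]
grip_width: 0.0695
```

>>> {"api": "arm_command", "payload": {"gripper": [3,1.5,1.5,1.5,1.5], "slide": [[0,0,0],[0,0,0],[0,0,0],[0,0,0],[0,0,0]], "turn": [[0,0,0],[0,0,0],[0,0,0],[0,0,0],[0,0,0]]}}

```text
clock: 12.7
position: [0.6362, -0.0951, 0.0287]
tool_rot: [-3.142, -0.001, -0.105]
force: [-0.3, -0.1, 5.8]
grip_width: 0.0214
```

>>> {"api": "arm_command", "payload": {"gripper": [1.5,1.5,1.5,1.5,1.5], "slide": [[0,0,-2],[0,0,-5],[0,0,-10],[0,0,-14],[0,0,-14]], "turn": [[0,0,0],[0,0,0],[0,0,0],[0,0,0],[0,0,0]]}}

```text
clock: 13.32
position: [0.6375, -0.0953, 0.1727]
tool_rot: [-3.141, -0.006, -0.105]
force: [0.3, 0.8, -1.6]
grip_width: 0.0208
```

Run:
```python
from h import *
print(tomove([.4816,.1247,.16],np.radians(22.5)))
```

```text
[array([-17.82, -20.24,   1.16]), array([  0.08,  -0.33, -28.52])]
```

>>> {"api": "arm_command", "payload": {"gripper": [1.5,1.5,1.5,1.5,1.5], "slide": [[-3.5,-4,0],[-7.1,-8.1,0],[-10.7,-12.2,0],[-14.3,-16.2,0],[-17.8,-20.2,0]], "turn": [[0,0,-6],[0,0,-12],[0,0,-18],[0,0,-24],[0,0,-28.5]]}}

```text
clock: 13.95
position: [0.4786, 0.1255, 0.1683]
tool_rot: [3.142, 0.0, 0.396]
force: [1.4, 0.4, -1.2]
grip_width: 0.0213
```

>>> {"api": "arm_command", "payload": {"gripper": [1.5,1.5], "slide": [[0,0,1],[0,0,1]], "turn": [[0,0,0],[0,0,0]]}}

```text
clock: 14.2
position: [0.4798, 0.124, 0.1578]
tool_rot: [3.141, 0.001, 0.392]
force: [-0.2, -0.9, -0.9]
grip_width: 0.021
```

```bash
python3 look.py w7
python3 - <<'E'
from h import *
print(tomove([.4816,.1247,.0787],np.radians(22.5)))
E
```

```text
14.2 [0.4798 0.124  0.1578] [3.141e+00 1.000e-03 3.920e-01] [-0.2 -0.9 -0.9]
[array([ 0.18, -0.05,  7.94]), array([ 0.02,  0.05, -0.08])]
```

View pics/w7.png

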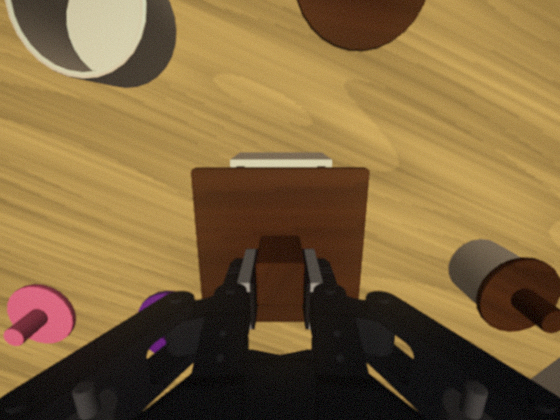

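The square lid is parallel to the square canister and centred on it, with its rim edge at (280,160).

>>> {"api": "arm_command", "payload": {"gripper": [1.5,1.5,1.5,1.5,1.5], "slide": [[0.15,0,4],[0.15,0,6.5],[0.15,0,7.4],[0.15,0,7.7],[0.15,0,7.7]], "turn": [[0,0,0],[0,0,0],[0,0,0],[0,0,0],[0,0,0]]}}

```text
clock: 14.88
position: [0.482, 0.1249, 0.0819]
tool_rot: [3.141, -0.001, 0.392]
force: [0.3, -0.2, -0.3]
grip_width: 0.0211
```

>>> {"api": "arm_command", "payload": {"gripper": [1.5,1.5,1.5,1.5], "slide": [[0,0,0.1],[0,0,0.15],[0,0,0.2],[0,0,0.2]], "turn": [[0,0,0],[0,0,0],[0,0,0],[0,0,0]]}}

```text
clock: 15.38
position: [0.4815, 0.1251, 0.0793]
tool_rot: [-3.142, -0.0, 0.393]
force: [-0.6, -0.4, -0.1]
grip_width: 0.021
```

>>> {"api": "arm_command", "payload": {"gripper": [1.5,1.5,1.5], "slide": [[0,0,0.04],[0,0,0.07],[0,0,0.07]], "turn": [[0,0,0],[0,0,0],[0,0,0]]}}

```text
clock: 15.75
position: [0.4815, 0.125, 0.0786]
tool_rot: [3.142, -0.0, 0.392]
force: [-1.5, -0.4, 2.5]
grip_width: 0.021
```

>>> {"api": "arm_command", "payload": {"gripper": [2.2,3,5,5,5], "slide": [[0,0,0],[0,0,0],[0,0,0],[0,0,0],[0,0,0]], "turn": [[0,0,0],[0,0,0],[0,0,0],[0,0,0],[0,0,0]]}}

```text
clock: 16.38
position: [0.4815, 0.1251, 0.0786]
tool_rot: [-3.142, 0.0, 0.393]
force: [-0.2, 0.0, 0.8]
grip_width: 0.0503
```

>>> {"api": "arm_command", "payload": {"gripper": [6,8.5,8.5,8.5,8.5], "slide": [[0,0,-2],[0,0,-5],[0,0,-9],[0,0,-13],[0,0,-13]], "turn": [[0,0,0],[0,0,0],[0,0,0],[0,0,0],[0,0,0]]}}

```text
clock: 17.0
position: [0.4827, 0.1254, 0.2111]
tool_rot: [3.141, -0.005, 0.392]
force: [0.1, -0.1, -0.2]
grip_width: 0.0846
```

```bash
python3 look.py w8
python3 - <<'E'
from meas import *
try: print("sq lid seated", blob("w8","lid",(280,198),.068,0))
except Exception as e: print(e)
print(tomove([.6796,.1321,.08],0))
E
```

```text
17.0 [0.4827 0.1254 0.2111] [ 3.141 -0.005  0.392] [ 0.1 -0.1 -0.2]
sq lid seated (0.4833, 0.1264, 0.0925, 0.0916, -67.5)
[array([18.5 ,  6.91, 12.99]), array([-1.000e-02, -1.300e-01,  2.248e+01])]
```

The square lid is seated (2 mm off, angle right). The big lid is next.

>>> {"api": "arm_command", "payload": {"gripper": [8.5,8.5,8.5,8.5,8.5], "slide": [[4.5,1.7,1],[9.5,3.5,2],[14,5.2,4],[18.5,6.9,7.5],[18.5,6.9,12]], "turn": [[0,0,5],[0,0,10],[0,0,16],[0,0,22.5],[0,0,22.5]]}}

```text
clock: 17.68
position: [0.6807, 0.1318, 0.0855]
tool_rot: [3.141, -0.0, -0.003]
force: [-0.4, -0.0, -1.0]
grip_width: 0.0852
```

Run:
```python
from h import *
print(tomove([.6796,.1321,.027],0))
```

```text
[array([-0.11, -0.04,  5.85]), array([ 0.04, -0.03, -0.15])]
```

>>> {"api": "arm_command", "payload": {"gripper": [8.5,8.5,8.5,8.5,5], "slide": [[0,0,3],[0,0,5],[0,0,5.6],[0,0,5.6],[0,0,5.6]], "turn": [[0,0,0],[0,0,0],[0,0,0],[0,0,0],[0,0,0]]}}

```text
clock: 18.3
position: [0.6795, 0.1322, 0.0338]
tool_rot: [-3.141, -0.002, -0.0]
force: [-0.8, 0.8, 0.7]
grip_width: 0.0693
```

>>> {"api": "arm_command", "payload": {"gripper": [3,1.5,1.5,1.5,1.5], "slide": [[0,0,0],[0,0,0],[0,0,0],[0,0,0],[0,0,0]], "turn": [[0,0,0],[0,0,0],[0,0,0],[0,0,0],[0,0,0]]}}

```text
clock: 18.92
position: [0.679, 0.1321, 0.0331]
tool_rot: [-3.141, -0.001, -0.0]
force: [-1.7, -1.2, 6.7]
grip_width: 0.0203
```

>>> {"api": "arm_command", "payload": {"gripper": [1.5,1.5,1.5,1.5,1.5], "slide": [[0,0,-2],[0,0,-5],[0,0,-10],[0,0,-14],[0,0,-14]], "turn": [[0,0,0],[0,0,0],[0,0,0],[0,0,0],[0,0,0]]}}

```text
clock: 19.55
position: [0.6805, 0.1324, 0.1774]
tool_rot: [-3.14, -0.006, -0.0]
force: [0.1, -0.5, -0.7]
grip_width: 0.0205
```

Run:
```python
from h import *
print(tomove([.5673,.3159,.17],0))
```

```text
[array([-11.33, -18.35,   0.7 ]), array([-0.09, -0.35, -0.02])]
```

>>> {"api": "arm_command", "payload": {"gripper": [1.5,1.5,1.5,1.5,1.5], "slide": [[-3,-4.5,0],[-6,-9.5,0],[-9,-14.5,0],[-11.3,-18.3,0],[-11.3,-18.3,0]], "turn": [[0,0,0],[0,0,0],[0,0,0],[0,0,0],[0,0,0]]}}

```text
clock: 20.18
position: [0.5631, 0.3189, 0.1725]
tool_rot: [-3.14, 0.001, 0.005]
force: [-0.3, -0.8, -0.2]
grip_width: 0.0202
```

```bash
python3 look.py w9
python3 - <<'E'
from h import *
print(tomove([.5673,.3159,.0881],0))
E
```

```text
20.175 [0.5631 0.3189 0.1725] [-3.14e+00  1.00e-03  5.00e-03] [-0.3 -0.8 -0.2]
[array([0.26, 0.05, 8.44]), array([-0.  ,  0.03,  0.15])]
```

View pics/w9.png

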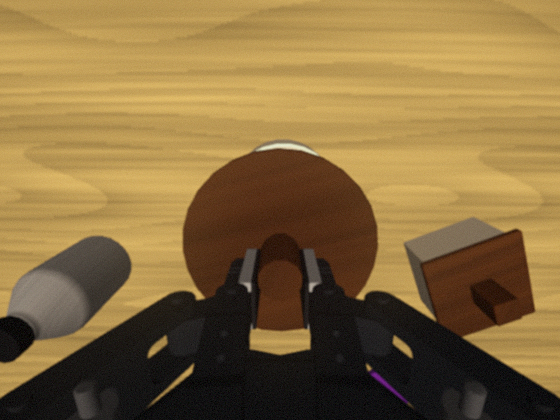

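The lid hangs level with the big canister's rim peeking out at (286,147). The arm was still settling by about 3 mm when the picture was taken.

>>> {"api": "arm_command", "payload": {"gripper": [1.5,1.5,1.5,1.5,1.5], "slide": [[0,0,3],[0,0,5.5],[0,0,7],[0,0,7],[0,0,7]], "turn": [[0,0,0],[0,0,0],[0,0,0],[0,0,0],[0,0,0]]}}

```text
clock: 20.85
position: [0.5664, 0.315, 0.1035]
tool_rot: [-3.141, -0.001, -0.001]
force: [0.2, 0.3, -1.0]
grip_width: 0.0202
```

Run:
```python
from h import *
print(tomove([.5673,.3159,.0881],0))
```

```text
[array([ 0.09, -0.09,  1.54]), array([-0.03, -0.05, -0.03])]
```

>>> {"api": "arm_command", "payload": {"gripper": [1.5,1.5,1.5,1.5,1.5], "slide": [[0,0,0.6],[0,0,1.1],[0,0,1.3],[0,0,1.45],[0,0,1.45]], "turn": [[0,0,0],[0,0,0],[0,0,0],[0,0,0],[0,0,0]]}}

```text
clock: 21.48
position: [0.5659, 0.3151, 0.0881]
tool_rot: [-3.142, -0.0, -0.0]
force: [0.3, 0.4, -0.4]
grip_width: 0.0199
```

>>> {"api": "arm_command", "payload": {"gripper": [1.5,1.5,1.5], "slide": [[0,0,0.05],[0,0,0.09],[0,0,0.09]], "turn": [[0,0,0],[0,0,0],[0,0,0]]}}

```text
clock: 21.85
position: [0.5659, 0.3152, 0.0881]
tool_rot: [-3.141, -0.0, -0.0]
force: [-4.8, -2.5, 12.9]
grip_width: 0.0206
```

Contact at 13 N. I'll ease off and release.

>>> {"api": "arm_command", "payload": {"gripper": [1.5,3,5,5,5], "slide": [[0,0,-0.05],[0,0,-0.05],[0,0,-0.05],[0,0,-0.05],[0,0,-0.05]], "turn": [[0,0,0],[0,0,0],[0,0,0],[0,0,0],[0,0,0]]}}

```text
clock: 22.48
position: [0.5658, 0.3151, 0.0876]
tool_rot: [-3.142, 0.0, -0.0]
force: [-0.5, 0.6, 0.2]
grip_width: 0.0499
```

>>> {"api": "arm_command", "payload": {"gripper": [6,8.5,8.5,8.5,8.5], "slide": [[0,0,-2],[0,0,-5],[0,0,-9],[0,0,-13],[0,0,-13]], "turn": [[0,0,0],[0,0,0],[0,0,0],[0,0,0],[0,0,0]]}}

```text
clock: 23.1
position: [0.5672, 0.3159, 0.2223]
tool_rot: [-3.138, -0.005, -0.0]
force: [-0.3, 0.5, -0.0]
grip_width: 0.0851
```

```bash
python3 look.py w10
python3 - <<'E'
from meas import *
try: print("big lid seated", blob("w10","lid",(280,198),.073,1))
except Exception as e: print(e)
print(tomove([.562,-.3411,.2],np.radians(25.5)))
E
```

```text
23.1 [0.5672 0.3159 0.2223] [-3.138 -0.005 -0.   ] [-0.3  0.5 -0. ]
big lid seated (0.5676, 0.3151, 0.1125)
[array([-0.43, 65.66,  1.89]), array([ -0.07,  -0.19, -25.51])]
```

>>> {"api": "arm_command", "payload": {"gripper": [8.5,8.5,8.5,8.5,8.5], "slide": [[0,6,0],[0,12,0],[0,18,0],[0,24,0],[0,30,0]], "turn": [[0,0,0],[0,0,0],[0,0,0],[0,0,0],[0,0,0]]}}

```text
clock: 23.78
position: [0.5652, 0.0132, 0.2175]
tool_rot: [3.142, 0.001, 0.0]
force: [1.2, 0.3, 0.5]
grip_width: 0.0852
```

>>> {"api": "arm_command", "payload": {"gripper": [8.5,8.5,8.5,8.5,8.5], "slide": [[0,6,0],[0,12,0],[0,18,0],[0,24,0],[0,30,0]], "turn": [[0,0,-5],[0,0,-10],[0,0,-15],[0,0,-20],[0,0,-25.5]]}}

```text
clock: 24.4
position: [0.5652, -0.2866, 0.2174]
tool_rot: [-3.141, 0.0, 0.448]
force: [0.6, 1.0, 0.1]
grip_width: 0.0848
```

Run:
```python
from h import *
print(tomove([.562,-.3411,.08],np.radians(25.5)))
```

```text
[array([-2.64,  4.78, 13.74]), array([-0.04,  0.02,  0.18])]
```

>>> {"api": "arm_command", "payload": {"gripper": [8.5,8.5,8.5,8.5,8.5], "slide": [[-1.3,2.4,2],[-2.6,4.8,5.5],[-2.6,4.8,10],[-2.6,4.8,13.7],[-2.6,4.8,13.7]], "turn": [[0,0,0],[0,0,0],[0,0,0],[0,0,0],[0,0,0]]}}

```text
clock: 25.02
position: [0.5612, -0.3384, 0.078]
tool_rot: [-3.137, 0.003, 0.445]
force: [0.6, 0.5, 0.7]
grip_width: 0.085
```

Run:
```python
from h import *
print(tomove([.562,-.3411,.027],np.radians(25.5)))
```

```text
[array([-0.03,  0.3 ,  5.1 ]), array([-0.25,  0.18,  0.  ])]
```

>>> {"api": "arm_command", "payload": {"gripper": [8.5,8.5,8.5,8.5,5], "slide": [[0,0.1,2.5],[0,0.1,4.5],[0,0.1,5],[0,0.1,5],[0,0.1,5]], "turn": [[0,0,0],[0,0,0],[0,0,0],[0,0,0],[0,0,0]]}}

```text
clock: 25.65
position: [0.5638, -0.3406, 0.0316]
tool_rot: [3.141, -0.001, 0.445]
force: [-0.4, -0.1, 0.1]
grip_width: 0.0694
```

>>> {"api": "arm_command", "payload": {"gripper": [3,1,1,1,1], "slide": [[0,0,0],[0,0,0],[0,0,0],[0,0,0],[0,0,0]], "turn": [[0,0,0],[0,0,0],[0,0,0],[0,0,0],[0,0,0]]}}

```text
clock: 26.28
position: [0.5634, -0.3404, 0.0307]
tool_rot: [3.141, -0.0, 0.445]
force: [-0.5, -0.8, 1.8]
grip_width: 0.0148
```

>>> {"api": "arm_command", "payload": {"gripper": [1,1,1,1,1], "slide": [[0,0,0],[0,0,-3],[0,0,-8],[0,0,-13],[0,0,-13]], "turn": [[0,0,0],[0,0,0],[0,0,0],[0,0,0],[0,0,0]]}}

```text
clock: 26.9
position: [0.5649, -0.3412, 0.1645]
tool_rot: [3.137, -0.004, 0.445]
force: [0.6, 0.9, -1.8]
grip_width: 0.0148
```

Run:
```python
from h import *
print(tomove([.3724,-.305,.16],np.radians(-18.8)))
```

```text
[array([-15.82, -11.55,   0.34]), array([ 0.18, -0.3 , 44.28])]
```

>>> {"api": "arm_command", "payload": {"gripper": [1,1,1,1,1], "slide": [[-3,-2.3,0],[-6.2,-4.6,0],[-9.5,-7,0],[-12.7,-9.3,0],[-15.8,-11.5,0]], "turn": [[0,0,9],[0,0,18],[0,0,27],[0,0,36],[0,0,44.3]]}}

```text
clock: 27.52
position: [0.3694, -0.3039, 0.1599]
tool_rot: [-3.141, 0.001, -0.333]
force: [0.4, -0.5, -1.4]
grip_width: 0.0152
```

>>> {"api": "arm_command", "payload": {"gripper": [1,1], "slide": [[0,0,0],[0,0,0]], "turn": [[0,0,0],[0,0,0]]}}

```text
clock: 27.78
position: [0.3716, -0.3044, 0.1603]
tool_rot: [-3.142, 0.0, -0.327]
force: [0.0, -0.2, -0.5]
grip_width: 0.015
```

```bash
python3 look.py w11
python3 - <<'E'
from h import *
print(tomove([.3737,-.3054,.0757],np.radians(-18.8)))
E
```

```text
27.775 [ 0.3716 -0.3044  0.1603] [-3.142  0.    -0.327] [ 0.  -0.2 -0.5]
[array([0.21, 0.03, 8.46]), array([-0.01,  0.01,  0.08])]
```

View pics/w11.png

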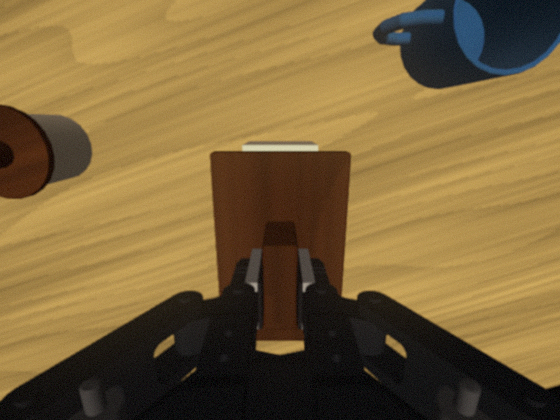

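The oblong lid is parallel to its canister and centred on it, with the rim edge at (280,148). The mug is clear.

>>> {"api": "arm_command", "payload": {"gripper": [1,1,1,1,1], "slide": [[0.2,0,4],[0.2,0,7],[0.2,0,8],[0.2,0,8.25],[0.2,0,8.25]], "turn": [[0,0,0],[0,0,0],[0,0,0],[0,0,0],[0,0,0]]}}

```text
clock: 28.45
position: [0.3736, -0.3054, 0.0788]
tool_rot: [3.141, -0.001, -0.328]
force: [0.6, 0.2, -0.3]
grip_width: 0.0153
```

>>> {"api": "arm_command", "payload": {"gripper": [1,1,1,1], "slide": [[0,0,0.08],[0,0,0.14],[0,0,0.18],[0,0,0.18]], "turn": [[0,0,0],[0,0,0],[0,0,0],[0,0,0]]}}

```text
clock: 28.95
position: [0.3732, -0.3052, 0.0764]
tool_rot: [3.142, -0.0, -0.328]
force: [-0.7, 0.2, -1.1]
grip_width: 0.015
```

>>> {"api": "arm_command", "payload": {"gripper": [1,1,1], "slide": [[0,0,0.05],[0,0,0.08],[0,0,0.08]], "turn": [[0,0,0],[0,0,0],[0,0,0]]}}

```text
clock: 29.32
position: [0.3732, -0.3053, 0.0757]
tool_rot: [3.142, -0.0, -0.328]
force: [-0.7, 0.2, 4.1]
grip_width: 0.015
```

>>> {"api": "arm_command", "payload": {"gripper": [1.7,3,5,5,5], "slide": [[0,0,0],[0,0,0],[0,0,0],[0,0,0],[0,0,0]], "turn": [[0,0,0],[0,0,0],[0,0,0],[0,0,0],[0,0,0]]}}

```text
clock: 29.95
position: [0.3731, -0.3052, 0.0755]
tool_rot: [-3.142, 0.0, -0.328]
force: [-0.7, -0.0, 0.0]
grip_width: 0.0501
```

>>> {"api": "arm_command", "payload": {"gripper": [6,8.5,8.5,8.5,8.5], "slide": [[0,0,-2],[0,0,-5],[0,0,-10],[0,0,-15],[0,0,-20]], "turn": [[0,0,0],[0,0,0],[0,0,0],[0,0,0],[0,0,0]]}}

```text
clock: 30.58
position: [0.3729, -0.305, 0.2774]
tool_rot: [3.142, -0.0, -0.328]
force: [0.3, 0.5, -0.4]
grip_width: 0.0855
```

```bash
python3 look.py w12
python3 - <<'E'
from meas import *
try: print("ob lid seated", blob("w12","lid",(280,180),.063,0))
except Exception as e: print(e)
a=vision.grab_frame("scene")[120:330,80:500];b=vision.grab_frame("side")[100:380,120:400]
cv2.imwrite("pics/fin.png",np.hstack([cv2.resize(a,None,fx=1.1,fy=1.1), cv2.resize(b,(231,231))]))
E
```

```text
30.575 [ 0.3729 -0.305   0.2774] [ 3.142 -0.    -0.328] [ 0.3  0.5 -0.4]
ob lid seated (0.3711, -0.3048, 0.1156, 0.0716, -18.7)
```

View pics/fin.png

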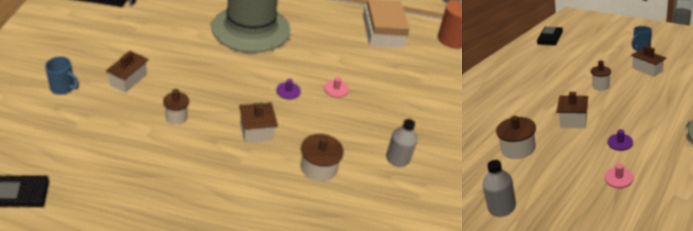

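View pics/w12.png

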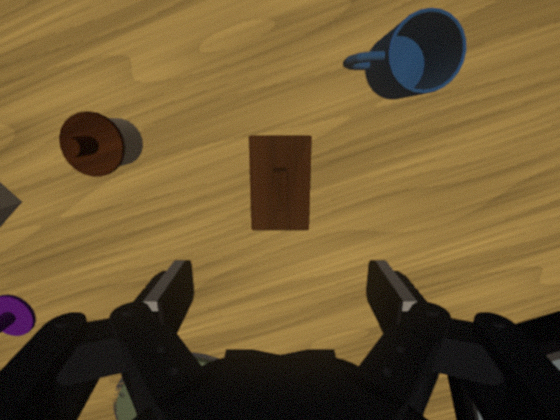

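All four canisters wear their lids flat in both views; the bottle, the mug and the decoys stand where they were. The arm is clear, so I'm handing in.

```bash
python3 -c "
from workcell import job_done; print(job_done())"
```

```text
the job is handed in; nothing more can be done
None
```

All four lids are on their matching canisters, knob up, and the job was handed in at about 31 s on the robot clock, with the arm clear. I set each lid down until it touched lightly (upward force 2.5 to 16 N) and only then opened the gripper.

- **Lid positions:** after release, wrist-camera measurements put each lid within about 3 mm of its canister's centre, well inside the 8 mm play. Each lid's outline measured within about 2.5 mm of its true size at the seated height. The square and oblong lids also matched their canisters' angles.
- **Final views:** the scene and side pictures show all four lids lying flat. The bottle, the mug and the pink and purple look-alikes appear unmoved.
- **Limits of these checks:** I judged flatness and the unmoved bystanders by eye. I did not re-measure the canisters' positions after closing. No check failed or disagreed.

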